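Turn the cover leaf of the bulb tray over its spine

TASK

The lime bulb tray has one stiff cover leaf hinged on the spine between its two bays, and it has been left slightly ajar over the bay with the two bulbs. With your fingertips, push the leaf up and right over the spine and press it down until it lies flat over the other, empty bay with its orange face up, then take your hand away. Only push the leaf, never pinch it, and leave the bulbs and everything else on the bench where they are.

Things in the scene. Friction and masses are not known exactly. Their poses are not given: they have to be found in the camera images.
- bulb_tray: Lime plastic tray with two open bays, fixed to the bench: 200 mm along its x, 230 mm along its y, walls 5 mm thick, 45 mm high. Origin: centre of its underside, on the bench. Its x runs along the spine between the bays, z up. The -y bay holds the two bulbs, under the leaf at the start; the +y bay is empty.
- spine (a point): Middle of the hinge line (steel rod of 4 mm radius along the tray's x) above the dividing wall, 52 mm above the bench. Steel hinge blocks at its two ends, 95 mm either way, reach 62 mm above the bench.
- leaf (a joint): Angle of the cover leaf about the spine (rad): 0 = flat over the bulb bay (tray's -y side), 1.57 = upright, 3.14 = flat over the empty bay (+y side), where it stops. Starts ajar at 0.12 to 0.5. The hinge is stiff (friction about 0.22 N m): the leaf stays at whatever angle it is left and must be pushed all the way; 1 to 3 N at the free edge moves it.
- free_edge (a point): Middle of the free edge of the leaf (white face up at the start, orange face down). It is a flat rigid board of about 150 g, 176 mm along the spine, reaching from 8 to 150 mm from the hinge line, 9 mm thick in all, its mid-plane through the hinge line. Flat, it would overhang the tray's outer wall by 35 mm with clear bench below, so fingertips fit under it from outside.
- bulb0: Brown flower bulb, 36 mm across, 32 mm high, standing loose in the tray's -y bay, nearer the tray's -x end. Origin: centre of its underside. Leave alone.
- bulb1: The same kind of bulb, nearer the tray's +x end of the same bay. Leave alone.
- pot_grey: Grey speckled stoneware pot, 110 mm across the rim, 100 mm high, loose. Origin: centre of its underside. Leave alone.
- pot_sand: Sand-coloured speckled stoneware pot, 110 mm across the rim, 100 mm high, loose. Origin: centre of its underside. Leave alone.
- dibber: Upright lever-action bulb dibber: steel tube 66 mm across, T handle 110 mm wide (along its y), 213 mm high in all, standing loose. Origin: centre of its underside. Leave alone.
- cultivator: Folding hand cultivator lying on the bench, 225 mm long along its x (wooden handle to -x, three steel tines to +x), 68 mm wide, 28 mm high, loose. Origin: at bench height below the middle. Leave alone.
- bowl: Blue ceramic bowl, 120 mm across, 50 mm high, loose. Origin: centre of its underside. Leave alone.
- funnel: Small aluminium funnel, 44 mm across, 65 mm high, standing mouth down in the bowl. Origin: centre of its mouth. Leave alone.

How it is judged:
By the outcome, as a careful person would: the job done as asked, in the order asked, and still so for the second after the job is handed in, with the robot touching nothing.
It also fails if it takes over 51 s, if anything falls off the work surface, if the arm or the gripper's body presses on something with over 40 N, if the wrist force passes 120 N, or if a joint passes its speed limit or range.

ROBOT

A 6-joint arm with a two-finger parallel gripper is mounted at the origin on the work surface. World frame = base frame: x ahead of the robot, y to its left, z up, the work surface at z = 0. Lengths are in m, angles in rad, forces in N, time in s.
With the tool pointing down it reaches from about 0.35 to 0.875 m from the base axis. Payload 4.2 kg.
Tool frame: the origin (TCP) lies at the very end of the fingers, on their centre line; the grasp point (between the pads) lies 19 mm behind it (bot.tcp_to_grasp is the distance from the TCP to the grasp point, in m); z points along the fingers, y is the line along which they close (so a half turn about z gives the same grasp; the last joint's range is limited). The gripper opens to 87 mm and grips with 3 to 60 N. Pads are 19 mm wide; open, the fingers measure 117 mm over their backs; the gripper's body (75 mm by 190 mm) begins 51 mm behind the grasp point.
Start: joints at [-0.996, 0.385, 0.008, 0, -1.194, -0.259], TCP at [0.194, -0.594, 0.223] pointing down, gripper open.
Joint ranges: [-3.14, 3.14], [-1.21, 2.06], [-1.07, 1.41], [-3.16, 2.05], [-2.99, -0.16], [-3.1, 3.1]. Speed limits (rad/s): [2.79, 2.79, 3.14, 3.14, 3.14, 3.14].

INTERFACE

Orientations are given as a unit quaternion [w, x, y, z].
In Python, from rig import bot gives the robot as it stands.
- The arm moves only by the tool move_arm, never from a script. Its argument "steps" is a list of rows, each a list of 3 entries, a list of its own where there are three numbers: the shift along the tool's x, y, z scaled (see below), then the turn, a rotation vector about the tool's x, y, z scaled (see below), then the gripper's target within -1 to 1 (fully open at 1, half-way at 0, shut at -1). In form: [[[dx, dy, dz], [rx, ry, rz], jaw], ...]. A call has 1 to 12 rows; each row is the pose to reach, as a shift and turn from the pose commanded when the call began, along the tool's axes at that moment, turning the shorter way round; what a row does not reach only later rows make up. The controller multiplies each number of a shift by 150 mm and each number of a turn by pi rad. A row lasts 1/10 s, in which the tool goes at most 50 mm and 8.59 degrees, less where a joint would pass 70% of its speed; a pose out of reach is approached as far as the arm can. A call with a number of a shift or a turn outside -1 to 1 is refused whole. A call with a gripper value outside its range is refused whole. The fingers move at their own pace and stop on an object; the grip force is fixed at half the most. Time passes only in rows, so rows that repeat a pose let the fingers close. It gives the time, the measured TCP pose, the force, the opening and the grip force at its end, in the units of the state.
- bot.get_obs(): the state, without advancing time (a new reading comes with each control period).
- bot.camera(name): name is "side" or "top" or "wrist"; returns a dict with "image" (400x640x3 uint8, red, green, blue), "intrinsics" (3x3 intrinsics, pixels), "pose" (4x4, takes a point from camera to world coordinates). Camera axes: x right, y down, z forward; pixel columns grow to the right and rows downward; lengths in m; the calibration is good to about 2 mm. A picture is of the moment at which its call begins. There is no depth.
- bot.sign_off(): hands the job in; it is judged then, once.
The state is a dict: "clock": time; "joint_positions": joint angles; "qvel": joint speeds; "joint_torque": joint torques, N m; "position": TCP position; "eef_rot": TCP orientation; "ft_force": force on the tool from outside, world axes, zero at the start; "wrist_torque": the same for the moment, N m; "width": finger opening in m; "gripper_force": force on a finger pad.
Only numpy, scipy, OpenCV 4.12 (cv2) and the standard library are available. Lean on these libraries where they do the work, as an engineer would, in place of code of your own. Each camera call takes 0.05 s, during which the arm holds its last target. There are 200 camera calls.

## Working session

There is one attempt and no reset: what is moved stays moved. The work goes in short steps, Python scripts to look and compute and a tool call to move; the robot and the scene stay as the last step left them, time stands still between calls to the robot, and variables do not carry over. Pictures are saved under pics/ and viewed, at most 10 in all, crops included, and the job is handed in when it is done.

Besides the shell and the picture viewer there is one more tool, called after "Call:" in YAML: its name, and indented under it one key for each argument. move_arm: Moves the arm, as the interface text tells. Shifts and turns lie within -1 to 1; 1 stands for 150 mm of shift or pi rad of turn. Its arguments: {"type":"object","properties":{"steps":{"type":"array","items":{"type":"array"}}},"required":["steps"]}

```bash
mkdir -p pics
cat > h.py <<'E'
import numpy as np, cv2
from rig import bot
def snap(n,f):
    c=bot.camera(n); cv2.imwrite(f'pics/{f}.png',c['image'][:,:,::-1]); np.savez(f'pics/{f}.npz',K=c['intrinsics'],T=c['pose']); return c
def ray(f,u,v):
    d=np.load(f'pics/{f}.npz'); r=d['T'][:3,:3]@np.linalg.solve(d['K'],[u,v,1]); return d['T'][:3,3],r
def onz(f,u,v,z):
    o,r=ray(f,u,v); return o+r*(z-o[2])/r[2]
def tri(a,b):
    A=[];B=[]
    for f,u,v in (a,b):
        o,r=ray(f,u,v); r=r/np.linalg.norm(r); P=np.eye(3)-np.outer(r,r); A.append(P);B.append(P@o)
    return np.linalg.lstsq(np.vstack(A),np.hstack(B),rcond=None)[0]
def proj(f,p):
    d=np.load(f'pics/{f}.npz'); q=d['T'][:3,:3].T@(np.array(p)-d['T'][:3,3]); q=d['K']@q; return q[:2]/q[2]
E
python3 - <<'E'
from h import *
for n in('top','side'): c=snap(n,n+'0'); print(n,c['pose'].round(3).tolist())
o=bot.get_obs(); print(o['position'],o['eef_rot'],o['width'],o['clock'])
E
```

```text
top [[0.01, -0.987, 0.163, 0.352], [-1.0, -0.009, 0.006, -0.011], [-0.004, -0.163, -0.987, 1.346], [0.0, 0.0, 0.0, 1.0]]
side [[-0.948, -0.22, 0.228, 0.293], [-0.317, 0.671, -0.67, 0.791], [-0.005, -0.708, -0.706, 0.897], [0.0, 0.0, 0.0, 1.0]]
[ 0.19395536 -0.59356497  0.22157867] [-2.04877686e-04 -1.57163005e-01  9.87572183e-01  9.65416145e-04] 0.08683752795504507 0.1
```

View pics/top0.png

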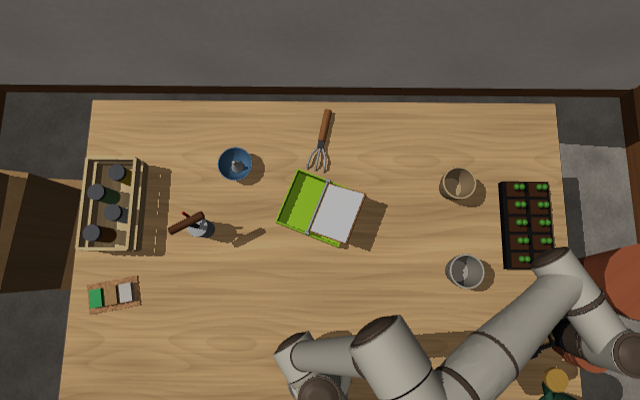

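View pics/side0.png

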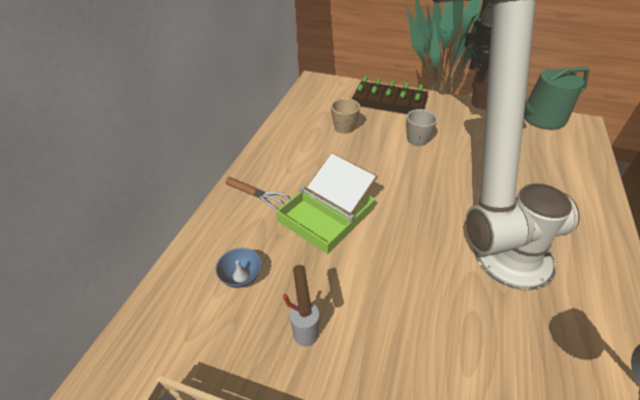

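The top view shows the tray at about (320,208), with the white leaf on its right at corners about (328,180), (364,193), (348,243) and (311,233). The empty lime bay is on its left. The cultivator tines end at (318,170), just above the tray. In the side view the white leaf is at (340,185), tilted up.

Run:
```python
from h import *
for f in('top0','side0'):
    im=cv2.imread(f'pics/{f}.png'); h=cv2.cvtColor(im,cv2.COLOR_BGR2HSV)
    m=((h[...,1]<40)&(h[...,2]>150)).astype(np.uint8)
    r=(slice(165,255),slice(270,385)) if f=='top0' else (slice(150,225),slice(295,385))
    M=np.zeros_like(m);M[r]=m[r]
    c=max(cv2.findContours(M,0,2)[0],key=cv2.contourArea)
    print(f,cv2.approxPolyDP(c,4,True)[:,0].tolist(), cv2.contourArea(c))
    g=cv2.inRange(h,(32,100,40),(50,255,255)); G=np.zeros_like(g)
    r=(slice(165,255),slice(270,385)) if f=='top0' else (slice(150,255),slice(270,385)); G[r]=g[r]
    c=max(cv2.findContours(G,0,2)[0],key=cv2.contourArea)
    print(' lime',cv2.approxPolyDP(c,3,True)[:,0].tolist())
    x0,y0=(270,100) if f=='top0' else (220,145)
    cv2.imwrite(f'pics/c_{f}.png',cv2.resize(im[y0:y0+150,x0:x0+200] if f=='top0' else im[y0:y0+120,x0:x0+160],None,fx=4 if f=='top0' else 5,fy=4 if f=='top0' else 5,interpolation=2))
```

```text
top0 [[329, 184], [311, 230], [344, 242], [363, 194]] 1779.5
 lime [[297, 169], [275, 221], [304, 233], [325, 179]]
side0 [[331, 154], [308, 187], [351, 211], [374, 175]] 2071.5
 lime [[277, 220], [327, 253], [373, 207], [374, 198], [366, 195], [355, 210], [354, 220], [349, 222], [299, 192], [276, 211]]
```

View pics/c_top0.png

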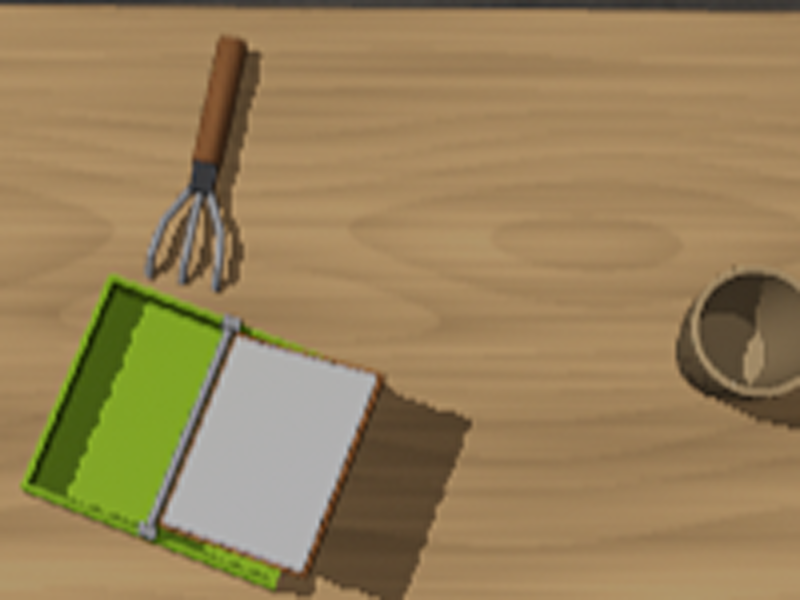

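View pics/c_side0.png

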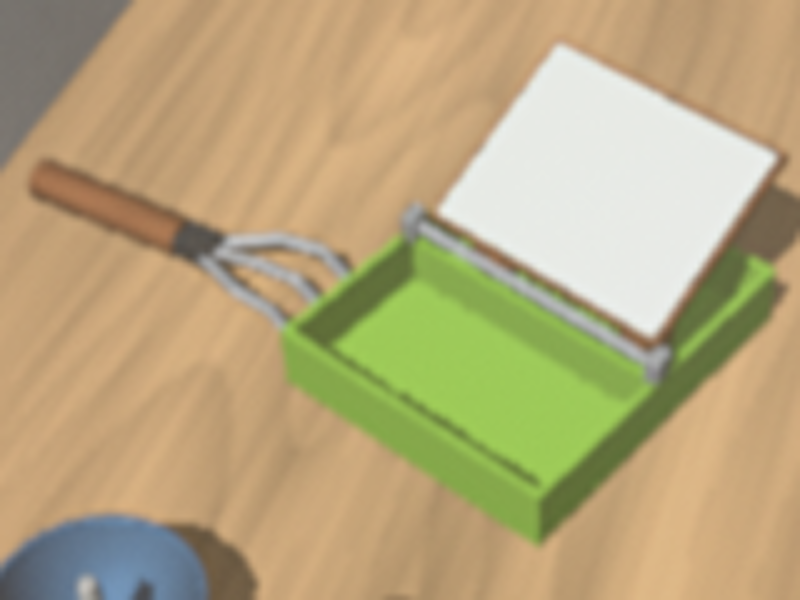

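The top crop shows the hinge blocks at (328,181) and (307.5,233), and the leaf's free corners at (365,194) and (346,243). In the side crop the blocks are at (303,188) and (351,217), and the free corners at (332,153.5) and (376,176.5).

Run:
```python
from h import *
B=[tri(('top0',328,181),('side0',303,188.4)),tri(('top0',307.5,233),('side0',351.4,217))]
F=[tri(('top0',365,194),('side0',332,153.4)),tri(('top0',346.2,243.2),('side0',376,176.4))]
print(*B,*F)
print('plane',onz('top0',328,181,.06),onz('top0',307.5,233,.06))
h=(B[0]+B[1])/2; h[2]=.052; x=(B[0]-B[1]); x[2]=0; print(np.linalg.norm(x)); x/=np.linalg.norm(x); y=np.cross([0,0,1],x)
print('spine',h,'x',x,'yaw',np.arctan2(x[1],x[0]))
for f in F: d=f-h; print('leaf loc',d@x,d@y,d[2],np.arctan2(d[2],-d@y))
```

```text
[ 0.63914211 -0.02147831  0.05315226] [0.46247899 0.04551326 0.0513903 ] [ 0.58291968 -0.14026444  0.11639923] [ 0.42516694 -0.07996146  0.11375461]
plane [ 0.63746072 -0.02145077  0.06      ] [0.46089038 0.04502913 0.06      ]
0.18893843230277413
spine [0.55081055 0.01201748 0.052     ] x [ 0.93503012 -0.35456829  0.        ] yaw -0.36245231712161846
leaf loc 0.0840173409029726 -0.13100330302724827 0.0643992311805896 0.45689280598945525
leaf loc -0.08486774426598953 -0.1305523102679169 0.06175460882947768 0.44183632080610435
```

```bash
cat > p.py <<'E'
from h import *
from scipy.spatial.transform import Rotation as Ro
H=np.array([.5508,.0120,.052]); X=np.array([.935,-.3546,0]); X/=np.linalg.norm(X); Y=np.cross([0,0,1],X); Z=np.array([0,0,1.])
def pose(ly,lz,t,lx=0):  # lz above hinge line
    ty=-X; tz=Y*np.sin(t)-Z*np.cos(t); return H+X*lx+Y*ly+Z*lz, Ro.from_matrix(np.c_[np.cross(ty,tz),ty,tz])
def tilt(th): return float(np.interp(th,[1.2,2.2],[.7,0]))
def push(th,r=.125,extra=0):
    t=tilt(th); f=t-(np.pi/2-th); d=.0045+.0095*np.cos(f)+max(0,-np.sin(f))*.025+extra
    return pose(-r*np.cos(th)-d*np.sin(th), r*np.sin(th)-d*np.cos(th), t)
def cur():
    o=bot.get_obs(); q=o['eef_rot']; return o,np.array(o['position']),Ro.from_quat([q[1],q[2],q[3],q[0]])
def rows(P,base=None):
    o,p,R=cur()
    if base: p,R=base
    for a,b in P: print((R.inv().apply(a-p)/.15).round(3).tolist(),((R.inv()*b).as_rotvec()/np.pi).round(3).tolist(), 'z%.3f'%a[2])
def loc(): 
    o,p,R=cur(); d=p-H; tz=R.apply([0,0,1]); print('t',o['clock'],'loc',(d@X).round(4),(d@Y).round(4),d[2].round(4),'tz',(tz@Y).round(3),tz[2].round(3),'F',np.round(o['ft_force'],1),'q',np.round(o['joint_positions'],2),'w',o['width'])
E
python3 - <<'E'
from p import *
print('pots',onz('top0',466,270,.1),onz('top0',459,183,.1)); rows([pose(-.24,.15,.7)]); print(pose(-.24,.15,.7)[0])
E
```

```text
pots [ 0.34569238 -0.45812694  0.1       ] [ 0.6257853  -0.44936548  0.1       ]
[-2.511, 1.853, 0.134] [-0.099, -0.207, -0.272] z0.202
[ 0.46569456 -0.2124038   0.202     ]
```

Call:
move_arm:
  steps:
    - [[-0.3,0.22,-0.2],[0,0,0],-1]
    - [[-0.6,0.44,-0.2],[-0.01,-0.02,-0.03],-1]
    - [[-1,0.74,-0.2],[-0.03,-0.06,-0.08],-1]
    - [[-1,0.74,-0.2],[-0.05,-0.1,-0.136],-1]
    - [[-1,0.74,-0.2],[-0.05,-0.1,-0.136],-1]

```text
clock: 0.6
position: [0.3047, -0.4382, 0.254]
eef_rot: [0.143, -0.364, 0.915, 0.102]
ft_force: [-0.9, -1.7, -0.4]
width: 0.055
gripper_force: 0.0
```

Run:
```python
from p import *
loc(); rows([pose(-.24,.15,.7)])
```

```text
t 0.6 loc -0.0705 -0.5082 0.202 tz 0.338 -0.938 F [-0.9 -1.7 -0.4] q [-0.87  0.3   0.05 -0.34 -1.43  0.13] w 0.05504279271109866
[-1.587, 0.3, 0.964] [-0.047, -0.106, -0.134] z0.202
```

Call:
move_arm:
  steps:
    - [[-0.25,0.1,0.1],[-0.01,-0.02,-0.03],-1]
    - [[-0.5,0.2,0.25],[-0.02,-0.05,-0.06],-1]
    - [[-0.8,0.3,0.45],[-0.035,-0.08,-0.1],-1]
    - [[-1,0.3,0.6],[-0.047,-0.106,-0.134],-1]
    - [[-1,0.3,0.6],[-0.047,-0.106,-0.134],-1]
    - [[-1,0.3,0.6],[-0.047,-0.106,-0.134],-1]

```text
clock: 1.2
position: [0.3931, -0.2891, 0.2204]
eef_rot: [0.28, -0.53, 0.777, 0.195]
ft_force: [-0.0, -1.1, 0.6]
width: 0.0068
gripper_force: 0.0
```

Run:
```python
from p import *
loc(); rows([pose(-.24,.15,.7)]); a,b=push(.45,extra=.012); l=(a-H)@Y; print(l,a[2]-.052); rows([pose(l-.09,a[2]-.052-.005,.7),(a,b)])
```

```text
t 1.2 loc -0.0407 -0.3375 0.1684 tz 0.641 -0.767 F [-0.  -1.1  0.6] q [-0.75  0.35 -0.   -0.64 -1.53  0.5 ] w 0.006846793530413488
[-0.423, -0.266, 0.511] [-0.0, -0.001, -0.003] z0.202
-0.127946466175 0.022509772633968438
[0.031, -0.27, 1.283] [-0.0, -0.001, -0.003] z0.070
[-0.451, -0.264, 1.643] [-0.0, -0.001, -0.003] z0.075
```

Call:
move_arm:
  steps:
    - [[0,-0.1,0.3],[0,0,0],-1]
    - [[0,-0.2,0.6],[0,0,0],-1]
    - [[0.03,-0.27,0.9],[0,0,0],-1]
    - [[0.03,-0.27,1],[0,0,0],-1]
    - [[0.03,-0.27,1],[0,0,0],-1]

```text
clock: 1.7
position: [0.4634, -0.2166, 0.1023]
eef_rot: [0.28, -0.53, 0.776, 0.195]
ft_force: [0.3, -0.5, 0.9]
width: 0.0002
gripper_force: 0.0
```

Run:
```python
from p import *
loc(); a,b=push(.45,extra=.012); l=(a-H)@Y; print(l,a[2]-.052); rows([pose(l-.09,a[2]-.052-.005,.7),(a,b)])
```

```text
t 1.7 loc -0.0006 -0.2447 0.0503 tz 0.642 -0.767 F [ 0.3 -0.5  0.9] q [-0.58  0.48 -0.12 -0.72 -1.25  0.54] w 0.0001782302973818303
-0.127946466175 0.022509772633968438
[0.004, -0.004, 0.282] [-0.0, -0.001, -0.003] z0.070
[-0.478, 0.001, 0.642] [-0.0, -0.001, -0.003] z0.075
```

Call:
move_arm:
  steps:
    - [[0,0,0.15],[0,0,0],-1]
    - [[0,0,0.28],[0,0,0],-1]
    - [[-0.12,0,0.37],[0,0,0],-1]
    - [[-0.24,0,0.46],[0,0,0],-1]
    - [[-0.36,0,0.55],[0,0,0],-1]
    - [[-0.48,0,0.64],[0,0,0],-1]
    - [[-0.48,0,0.64],[0,0,0],-1]

```text
clock: 2.4
position: [0.508, -0.1085, 0.0787]
eef_rot: [0.282, -0.531, 0.776, 0.192]
ft_force: [-1.1, -1.4, 0.2]
width: 0.0003
gripper_force: 0.0
```

Run:
```python
from p import *
snap('side','side1')
im=cv2.imread('pics/side1.png'); cv2.imwrite('pics/c_side1.png',cv2.resize(im[90:250,250:450],None,fx=3,fy=3))
loc(); rows([push(t) for t in np.arange(.5,1.3,.1)])
```

```text
t 2.45 loc 0.0027 -0.1289 0.0263 tz 0.641 -0.768 F [ 0.6 -0.3  0.1] q [-0.38  0.47 -0.2  -0.81 -1.08  0.47] w 0.0004970674757399148
[-0.103, 0.019, -0.035] [-0.002, -0.001, -0.002] z0.092
[-0.191, 0.019, -0.08] [-0.002, -0.001, -0.002] z0.106
[-0.283, 0.019, -0.114] [-0.002, -0.001, -0.002] z0.119
[-0.38, 0.019, -0.138] [-0.002, -0.001, -0.002] z0.131
[-0.475, 0.02, -0.15] [-0.002, -0.001, -0.002] z0.141
[-0.559, 0.02, -0.153] [-0.002, -0.001, -0.002] z0.150
[-0.644, 0.021, -0.148] [-0.002, -0.001, -0.002] z0.157
[-0.728, 0.021, -0.133] [-0.002, -0.001, -0.002] z0.164
```

View pics/c_side1.png

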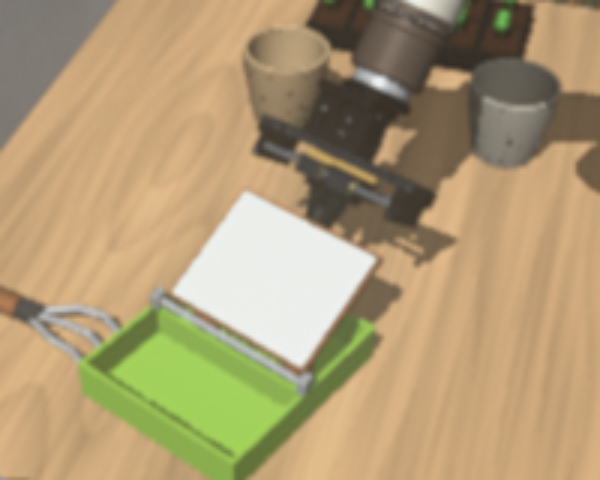

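The fingertips are under the middle of the free edge (crop (320,200)). The leaf hasn't moved and the pots are clear.

Call:
move_arm:
  steps:
    - [[-0.05,0.01,-0.015],[0,0,0],-1]
    - [[-0.1,0.02,-0.035],[0,0,0],-1]
    - [[-0.15,0.02,-0.06],[0,0,0],-1]
    - [[-0.19,0.02,-0.08],[0,0,0],-1]
    - [[-0.24,0.02,-0.1],[0,0,0],-1]
    - [[-0.28,0.02,-0.115],[0,0,0],-1]
    - [[-0.33,0.02,-0.13],[0,0,0],-1]
    - [[-0.38,0.02,-0.14],[0,0,0],-1]
    - [[-0.43,0.02,-0.145],[0,0,0],-1]
    - [[-0.475,0.02,-0.15],[0,0,0],-1]
    - [[-0.52,0.02,-0.15],[0,0,0],-1]
    - [[-0.56,0.02,-0.15],[0,0,0],-1]

```text
clock: 3.65
position: [0.5222, -0.0603, 0.1473]
eef_rot: [0.281, -0.53, 0.776, 0.194]
ft_force: [-1.4, -1.1, -2.9]
width: 0.0001
gripper_force: 1.1
```

Run:
```python
from p import *
loc(); rows([push(t) for t in np.arange(1.1,2.25,.1)])
```

```text
t 3.65 loc -0.0011 -0.0777 0.0953 tz 0.642 -0.767 F [-1.4 -1.1 -2.9] q [-0.27  0.35 -0.18 -0.79 -1.12  0.29] w 6.85165984976719e-05
[-0.087, -0.007, -0.013] [-0.001, -0.001, -0.003] z0.157
[-0.172, -0.006, 0.001] [-0.001, -0.001, -0.003] z0.164
[-0.253, -0.005, 0.024] [-0.001, 0.021, -0.003] z0.169
[-0.332, -0.004, 0.054] [-0.001, 0.043, -0.003] z0.173
[-0.407, -0.003, 0.093] [-0.001, 0.066, -0.003] z0.176
[-0.478, -0.002, 0.138] [-0.001, 0.088, -0.003] z0.177
[-0.544, -0.002, 0.191] [-0.0, 0.11, -0.003] z0.178
[-0.605, -0.001, 0.25] [-0.0, 0.133, -0.003] z0.177
[-0.659, -0.0, 0.315] [-0.0, 0.155, -0.003] z0.174
[-0.706, 0.0, 0.386] [-0.0, 0.177, -0.003] z0.171
[-0.746, 0.001, 0.46] [-0.0, 0.199, -0.003] z0.166
[-0.779, 0.002, 0.539] [0.0, 0.222, -0.003] z0.160
```

Call:
move_arm:
  steps:
    - [[-0.09,0,-0.013],[0,0,0],-1]
    - [[-0.17,0,0],[0,0,0],-1]
    - [[-0.25,0,0.024],[0,0.02,0],-1]
    - [[-0.33,0,0.054],[0,0.043,0],-1]
    - [[-0.405,0,0.093],[0,0.066,0],-1]
    - [[-0.48,0,0.138],[0,0.088,0],-1]
    - [[-0.545,0,0.19],[0,0.11,0],-1]
    - [[-0.605,0,0.25],[0,0.133,0],-1]
    - [[-0.66,0,0.315],[0,0.155,0],-1]
    - [[-0.705,0,0.385],[0,0.177,0],-1]
    - [[-0.745,0,0.46],[0,0.2,0],-1]
    - [[-0.78,0,0.54],[0,0.222,0],-1]

```text
clock: 4.85
position: [0.5743, 0.0726, 0.1612]
eef_rot: [-0.001, -0.564, 0.826, 0.0]
ft_force: [-0.1, -2.0, 0.6]
width: 0.0006
gripper_force: 0.7
```

Run:
```python
from p import *
snap('side','side2')
im=cv2.imread('pics/side2.png'); cv2.imwrite('pics/c_side2.png',cv2.resize(im[90:250,250:450],None,fx=3,fy=3))
loc(); rows([push(t,extra=-.002) for t in list(np.arange(2.3,3.1,.1))+[3.1415]])
```

```text
t 4.9 loc 0.0003 0.0675 0.1074 tz -0.005 -1.0 F [ 1.6  0.5 -0.1] q [ 0.41  0.36 -0.19  0.   -1.02 -0.78] w -3.77725598020857e-05
[-0.058, 0.002, 0.052] [0.001, -0.002, -0.002] z0.152
[-0.125, 0.003, 0.109] [0.001, -0.002, -0.002] z0.143
[-0.186, 0.003, 0.173] [0.001, -0.002, -0.002] z0.133
[-0.24, 0.003, 0.243] [0.001, -0.002, -0.002] z0.123
[-0.287, 0.003, 0.319] [0.001, -0.002, -0.002] z0.111
[-0.325, 0.003, 0.4] [0.001, -0.002, -0.002] z0.099
[-0.354, 0.003, 0.484] [0.001, -0.002, -0.002] z0.087
[-0.374, 0.003, 0.571] [0.001, -0.002, -0.002] z0.073
[-0.385, 0.003, 0.66] [0.001, -0.002, -0.002] z0.060
[-0.387, 0.003, 0.697] [0.001, -0.002, -0.002] z0.055
```

View pics/c_side2.png

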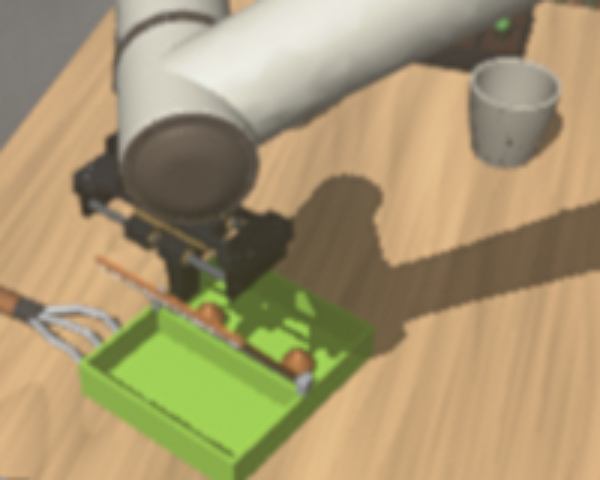

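The leaf is past upright, seen edge-on at crop (100,260) to (300,380). Both bulbs are undisturbed and the fingers are behind the leaf. I'll carry on down.

Call:
move_arm:
  steps:
    - [[-0.06,0,0.05],[0,0,0],-1]
    - [[-0.125,0,0.11],[0,0,0],-1]
    - [[-0.185,0,0.17],[0,0,0],-1]
    - [[-0.24,0,0.24],[0,0,0],-1]
    - [[-0.285,0,0.32],[0,0,0],-1]
    - [[-0.325,0,0.4],[0,0,0],-1]
    - [[-0.355,0,0.48],[0,0,0],-1]
    - [[-0.375,0,0.57],[0,0,0],-1]
    - [[-0.38,0,0.62],[0,0,0],-1]
    - [[-0.385,0,0.65],[0,0,0],-1]
    - [[-0.385,0,0.67],[0,0,0],-1]
    - [[-0.385,0,0.67],[0,0,0],-1]

```text
clock: 6.1
position: [0.5943, 0.1249, 0.0591]
eef_rot: [-0.001, -0.564, 0.826, 0.001]
ft_force: [-0.3, -0.1, 0.2]
width: 0.0004
gripper_force: 0.0
```

Run:
```python
from p import *
loc()
```

```text
t 6.1 loc 0.0006 0.121 0.0071 tz -0.001 -1.0 F [-0.3 -0.1  0.2] q [ 0.47  0.51 -0.23 -0.   -0.83 -0.84] w 0.00040278641605474917
```

Call:
move_arm:
  steps:
    - [[0,0,0.007],[0,0,0],-1]
    - [[0,0,0.014],[0,0,0],-1]
    - [[0,0,0.02],[0,0,0],-1]
    - [[0,0,0.02],[0,0,0],-1]

```text
clock: 6.5
position: [0.5948, 0.1251, 0.0569]
eef_rot: [-0.001, -0.564, 0.826, 0.001]
ft_force: [0.7, 0.8, 2.3]
width: 0.0004
gripper_force: 1.2
```

Call:
move_arm:
  steps:
    - [[0,0,0.007],[0,0,0],-1]
    - [[0,0,0.012],[0,0,0],-1]
    - [[0,0,0.012],[0,0,0],-1]

```text
clock: 6.8
position: [0.5948, 0.1251, 0.0568]
eef_rot: [-0.001, -0.565, 0.825, 0.001]
ft_force: [-4.0, -0.1, 10.0]
width: 0.0006
gripper_force: 5.3
```

The leaf is on its stop: 10 N at z 56.8 mm, against 56.5 mm expected. I'll give it one slightly firmer press, then lift away.

Call:
move_arm:
  steps:
    - [[0,0,0.007],[0,0,0],-1]
    - [[0,0,0.007],[0,0,0],-1]
    - [[0,0,-0.1],[0,0,0],-1]
    - [[0,0,-0.35],[0,0,0],-1]
    - [[0,0,-0.65],[0,0,0],-1]
    - [[0,0,-1],[0,0,0],-1]
    - [[0.3,0,-1],[0,0,0],-1]
    - [[0.6,0,-1],[0,0,0],-1]
    - [[0.9,0,-1],[0,0,0],-1]
    - [[1,0,-1],[0,0,0],-1]
    - [[1,0,-1],[0,0,0],-1]

```text
clock: 7.9
position: [0.5396, -0.0164, 0.205]
eef_rot: [-0.001, -0.563, 0.826, 0.001]
ft_force: [0.4, -0.0, -0.6]
width: 0.0003
gripper_force: 0.0
```

Run:
```python
from p import *
snap('side','side3');snap('top','top3'); loc()
a=cv2.imread('pics/side3.png')[90:290,210:450];b=cv2.imread('pics/top3.png')[90:290,210:400]
cv2.imwrite('pics/c3.png',cv2.resize(np.hstack([a,b]),None,fx=1.85,fy=1.85))
```

```text
t 8.0 loc 0.0001 -0.0283 0.1528 tz -0.0 -1.0 F [0.7 0.1 0.4] q [ 0.27  0.26 -0.22 -0.   -1.09 -0.64] w 0.0005907066869772686
```

View pics/c3.png

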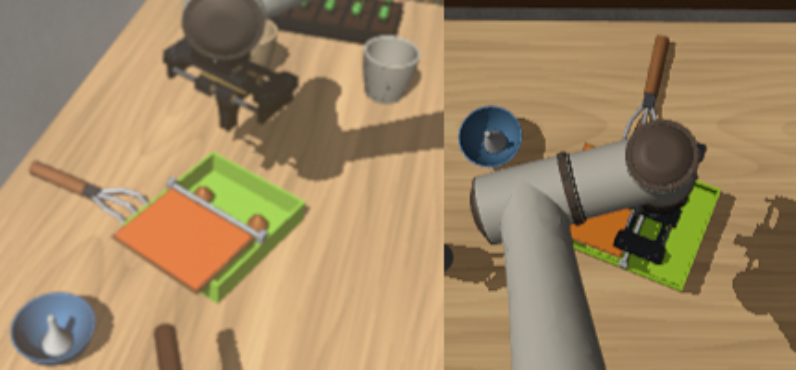

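The leaf lies flat over the empty bay with its orange face up, at (185,240) in the left half. The bulbs, cultivator, bowl and pots look undisturbed, and the hand is clear.

```bash
python3 -c "
from rig import bot
print(bot.sign_off())"
```

```text
the job is handed in; nothing more can be done
None
```

The leaf was pushed over the spine and pressed onto its stop, flat over the empty bay with its orange face up; the hand is clear, nothing else appears to have moved, and the job was handed in at about 8 s on the robot's clock.

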